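Restock the sloped sweet-tin tray

TASK

Refill the sloped display tray on the sweet-shop counter: pick out the two matching larger round tins from the stock, lower each one in turn onto the upper half of the slope and let go, so that it slides down to the stop. Finish with both tins lying flat side by side on the tray, each resting against the stop at its low end.

Things in the scene. Friction and masses are not known exactly. Their poses are not given: they have to be found in the camera images.
- tin_a: One of two matching round steel tins, flat discs with a lid, 60 mm in diameter, 30 mm high, about 0.12 kg, lying flat on the counter. Origin: centre of its underside, z up. The only round tins this size; not part of the job, about 90 mm or more away centre to centre: a smaller round tin (40 mm), a square tin (54 mm, 30 mm high), a short jar (58 mm high).
- tin_b: One of two matching round steel tins, flat discs with a lid, 60 mm in diameter, 30 mm high, about 0.12 kg, lying flat on the counter. Origin: centre of its underside, z up. The only round tins this size; not part of the job, about 90 mm or more away centre to centre: a smaller round tin (40 mm), a square tin (54 mm, 30 mm high), a short jar (58 mm high).
- tray_stop (a point): Point on the floor of the fixed display tray at the middle of the inner face of its end stop (28 mm high), about 30 mm above the counter, at the low end far from the robot. x points down the slope (20 degrees below level, heading within 15 degrees of straight away from the robot), y left along the stop, z square out of the floor. A tin in place has its centre 30 mm from the stop.
- tray_load (a point): Point on the tray floor's middle line, 195 mm up the slope from the stop, 65 mm from the open high end; axes as tray_stop. The floor is 260 mm wide between 14 mm high rails and slick: a tin let go slides down by itself. Tins go in about 60 mm either side of this point (along y). A tin held level touches first with its uphill edge, its underside's centre then 11 mm above the floor.
Things that resemble listed ones, but are neither listed nor needed, are in the scene too. What is shaped like the tin_b but red or yellow is not meant.

How it is judged (in metres and radians):
On the way, in this order (a step that is already met when the one before it is completed fails the run):
1. one of the two tins is lowered, still held, to the floor of the tray's upper half (its centre over 120 mm from the stop, its underside within 30 mm of the floor) (((contact force between the fingers and tin_a above 0.3 N and x of tin_a in the frame of tray_stop between -0.26 and -0.12 m and y of tin_a in the frame of tray_stop between -0.13 and 0.13 m and z of tin_a in the frame of tray_stop between -0.01 and 0.03 m) or (contact force between the fingers and tin_b above 0.3 N and x of tin_b in the frame of tray_stop between -0.26 and -0.12 m and y of tin_b in the frame of tray_stop between -0.13 and 0.13 m and z of tin_b in the frame of tray_stop between -0.01 and 0.03 m))), for 0.05 s.
2. that tin has been let go and lies against the stop (((x of tin_a in the frame of tray_stop between -0.042 and -0.018 m and y of tin_a in the frame of tray_stop between -0.13 and 0.13 m and z of tin_a in the frame of tray_stop between -0.01 and 0.012 m and angle between the z axis of tin_a and the z axis of tray_stop, either way round below 0.18 rad and contact force between the fingers and tin_a below 0.1 N) or (x of tin_b in the frame of tray_stop between -0.042 and -0.018 m and y of tin_b in the frame of tray_stop between -0.13 and 0.13 m and z of tin_b in the frame of tray_stop between -0.01 and 0.012 m and angle between the z axis of tin_b and the z axis of tray_stop, either way round below 0.18 rad and contact force between the fingers and tin_b below 0.1 N))), for 0.1 s.
3. the other tin is lowered, still held, to the floor of the tray's upper half in the same way, the first lying against the stop ((((x of tin_a in the frame of tray_stop between -0.042 and -0.018 m and y of tin_a in the frame of tray_stop between -0.13 and 0.13 m and z of tin_a in the frame of tray_stop between -0.01 and 0.012 m and angle between the z axis of tin_a and the z axis of tray_stop, either way round below 0.18 rad and contact force between the fingers and tin_a below 0.1 N) and (contact force between the fingers and tin_b above 0.3 N and x of tin_b in the frame of tray_stop between -0.26 and -0.12 m and y of tin_b in the frame of tray_stop between -0.13 and 0.13 m and z of tin_b in the frame of tray_stop between -0.01 and 0.03 m)) or ((x of tin_b in the frame of tray_stop between -0.042 and -0.018 m and y of tin_b in the frame of tray_stop between -0.13 and 0.13 m and z of tin_b in the frame of tray_stop between -0.01 and 0.012 m and angle between the z axis of tin_b and the z axis of tray_stop, either way round below 0.18 rad and contact force between the fingers and tin_b below 0.1 N) and (contact force between the fingers and tin_a above 0.3 N and x of tin_a in the frame of tray_stop between -0.26 and -0.12 m and y of tin_a in the frame of tray_stop between -0.13 and 0.13 m and z of tin_a in the frame of tray_stop between -0.01 and 0.03 m)))), for 0.05 s.
At the end, for the whole second after the job is handed in: Both tins lie at rest in the tray, let go, between the side rails, flat on the sloped floor (within 10 degrees, underside within 12 mm of it), each with its centre 18 to 42 mm from the stop's inner face (30 mm is touching) (x of tin_a in the frame of tray_stop between -0.042 and -0.018 m and y of tin_a in the frame of tray_stop between -0.13 and 0.13 m and z of tin_a in the frame of tray_stop between -0.01 and 0.012 m and angle between the z axis of each of tin_a, tin_b and the z axis of tray_stop, either way round below 0.18 rad and contact force between the fingers and tin_a below 0.1 N and linear speed of each of tin_a, tin_b below 0.02 m/s and x of tin_b in the frame of tray_stop between -0.042 and -0.018 m and y of tin_b in the frame of tray_stop between -0.13 and 0.13 m and z of tin_b in the frame of tray_stop between -0.01 and 0.012 m and contact force between the fingers and tin_b below 0.1 N).
It also fails if it takes over 58 s, if anything falls off the work surface, if the arm or the gripper's body presses on something with over 40 N, if the wrist force passes 120 N, or if a joint passes its speed limit or range.

ROBOT

A 6-joint arm with a two-finger parallel gripper is mounted at the origin on the work surface. World frame = base frame: x ahead of the robot, y to its left, z up, the work surface at z = 0. Lengths are in m, angles in degrees, forces in N, time in s.
With the tool pointing down it reaches from about 0.4 to 0.825 m from the base axis. Payload 7 kg.
Tool frame: the origin (TCP) lies midway between the tips of the shut fingers; the grasp point (between the pads) lies 19 mm behind it; z points along the fingers, y is the line along which they close (so a half turn about z gives the same grasp; the last joint's range is limited). The gripper opens to 88 mm and grips with 3 to 60 N. Pads are 19 mm wide; open, the fingers measure 130 mm over their backs; the gripper's body (78 mm by 193 mm) begins 47 mm behind the grasp point.
Start: joints at [-57.347, 20.546, 0.682, 0, -70.136, -16.507], TCP at [0.188, -0.648, 0.227] pointing down, gripper open.
Joint ranges: [-176.03, 176.03], [-82.01, 121.73], [-58.28, 71.71], [-173.87, 95.51], [-174.79, -0.11], [-173.66, 173.66]. Speed limits (degrees/s): [136.94, 136.94, 172.46, 180, 180, 180].

INTERFACE

Orientations are given as [roll, pitch, yaw] about the fixed x, y, z axes, in that order (R = Rz(yaw) Ry(pitch) Rx(roll)).
In Python, from plant import r, eyes, workorder gives the robot as it stands.
- The arm moves only by the tool step_arm, never from a script. Its argument "plan" is a list of rows, each a list of 5 numbers: the shift along the tool's x, y, z each as a share of 25 cm, from -1 to 1, then the turn about the tool's z as a share of 60 degrees, from -1 to 1, then the finger opening in mm, from 0 to 87.6. In form: [[x, y, z, turn, jaw], ...]. A call has 1 to 12 rows; each row is the pose to reach, as a shift and turn from the pose commanded when the call began, along the tool's axes at that moment; what a row does not reach only later rows make up. A row lasts 1/12 s, in which the tool goes at most 41.7 mm and 7.16 degrees, less where a joint would pass 70% of its speed; a pose out of reach is approached as far as the arm can. A call with a number of a shift or a turn outside -1 to 1 is refused whole. A call with a gripper value outside its range is refused whole. The fingers move at their own pace and stop on an object; "newtons" is the grip in N (left out, the last holds). Time passes only in rows, so rows that repeat a pose let the fingers close. It gives the time, the measured TCP pose, the force, the opening and the grip force at its end, in the units of the state.
- r.get_state(): the state, without advancing time (a new reading comes with each control period).
- eyes.capture(name): name is "scene" or "top" or "wrist"; returns the picture (400x640x3 uint8, red, green, blue); there is no depth.
- eyes.camera_model(name): a dict with "fov_y" (degrees; the focal length in pixels is half the picture's height over the tangent of half this angle, whatever the lens; pixels are square), "cx", "cy" (the principal point, pixels), "k1" (the pictures are not rectified: a ray, as slopes to the right and down, at radius r is drawn at 1 + k1 r^2 times it, then the intrinsics apply), "world_to_cam" (4x4, takes a point from world to camera coordinates); the wrist camera has in their place "hand_eye" (4x4, takes a point from camera to tool coordinates, whose origin is the TCP and whose axes are the flange's). Camera axes: x right, y up, looking along -z (the intrinsics and any distortion apply to the point x, -y, -z); pixel columns grow to the right and rows downward; lengths in m; the calibration is good to about 2 mm. A picture is of the moment at which its call begins: read the wrist's pose just before it. camera_model takes no time and is no camera call.
- workorder.close_job(): hands the job in; it is judged then, once.
The state is a dict: "time_s": time; "joints": joint angles; "qd": joint speeds; "joint_torque": joint torques, N m; "tcp_pos": TCP position; "eef_rot": TCP orientation; "contact_force": force on the tool from outside, world axes, zero at the start; "moment": the same for the moment, N m; "gripper_width": finger opening in m; "gripper_force": force on a finger pad.
Only numpy, scipy, OpenCV 4.12 (cv2) and the standard library are available. Lean on these libraries where they do the work, as an engineer would, in place of code of your own. Each camera call takes 0.05 s, during which the arm holds its last target. There are 200 camera calls.

## Working session

There is one attempt and no reset: what is moved stays moved. The work goes in short steps, Python scripts to look and compute and a tool call to move; the robot and the scene stay as the last step left them, time stands still between calls to the robot, and variables do not carry over. Pictures are saved under pics/ and viewed, at most 10 in all, crops included, and the job is handed in when it is done.

Besides the shell and the picture viewer there is one more tool, called after "Emit:" as name(argument=value, ...), one argument or row to a line, values as JSON. step_arm: Moves the arm, as the interface text tells. Its arguments: {"type":"object","properties":{"plan":{"type":"array"},"newtons":{"type":"number"}},"required":["plan"]}

```bash
ls; mkdir -p pics; cat > h.py <<'E'
import numpy as np, cv2
from scipy.spatial.transform import Rotation as R
from plant import r, eyes, workorder
def model(n):
    m=eyes.camera_model(n); f=200/np.tan(np.radians(m['fov_y'])/2)
    K=np.array([[f,0,m['cx']],[0,f,m['cy']],[0,0,1.]]); d=np.array([m['k1'],0,0,0,0.])
    if 'world_to_cam' in m: T=np.linalg.inv(np.array(m['world_to_cam']))
    else:
        s=r.get_state(); T=np.eye(4); T[:3,:3]=R.from_euler('xyz',s['eef_rot'],degrees=True).as_matrix(); T[:3,3]=s['tcp_pos']
        T=T@np.array(m['hand_eye'])
    return K,d,T
def rays(M,px):
    K,d,T=M
    p=cv2.undistortPoints(np.array(px,float).reshape(-1,1,2),K,d)[:,0]
    v=np.c_[p[:,0],-p[:,1],-np.ones(len(p))]@T[:3,:3].T
    return T[:3,3],v
def onz(M,px,z):
    o,v=rays(M,px); return o+v*((z-o[2])/v[:,2])[:,None]
def proj(M,P):
    K,d,T=M; c=(np.array(P,float).reshape(-1,3)-T[:3,3])@T[:3,:3]
    return cv2.projectPoints(c*[1,-1,-1],np.zeros(3),np.zeros(3),K,d)[0][:,0]
E
python3 - <<'E'
from h import *
ims=[]
for n in ['scene','top']:
    im=eyes.capture(n)[:,:,::-1]; cv2.imwrite(f'pics/{n}0.png',im)
    M=model(n); print(n,M[0][0,0],M[1][0],M[2].round(3).tolist())
print(r.get_state())
E
```

```text
pics
scene 395.5019589506486 -0.05463795470635719 [[0.233, -0.592, 0.771, 1.3], [0.972, 0.15, -0.179, -0.119], [-0.01, 0.792, 0.611, 0.707], [0.0, 0.0, 0.0, 1.0]]
top 416.527160499907 -0.041928053910986564 [[0.004, 0.999, -0.053, 0.49], [-1.0, 0.004, 0.012, 0.075], [0.012, 0.053, 0.999, 0.965], [0.0, 0.0, 0.0, 1.0]]
{'time_s': 0.1, 'joints': array([-5.73482902e+01,  2.05878641e+01,  6.40105545e-01, -1.79930222e-02,
       -7.01349526e+01, -1.65065164e+01]), 'qd': array([ 0.05962957,  0.01805619,  0.07207703, -0.03184679,  0.05413409,
       -0.02843236]), 'joint_torque': array([-2.32974475e-03, -5.84161341e+01,  2.93750310e+01,  7.01576516e+00,
        1.01358601e-02, -3.58158593e-05]), 'tcp_pos': array([ 0.18755643, -0.64797855,  0.22571777]), 'eef_rot': array([ 1.79915891e+02, -7.28403751e-03, -1.63860928e+02]), 'contact_force': array([ 0.26884089,  0.12492487, -0.05940946]), 'moment': array([ 0.01878678,  0.05766168, -0.06307101]), 'gripper_force': 0.0, 'gripper_width': 0.08760382951505638}
```

View pics/top0.png

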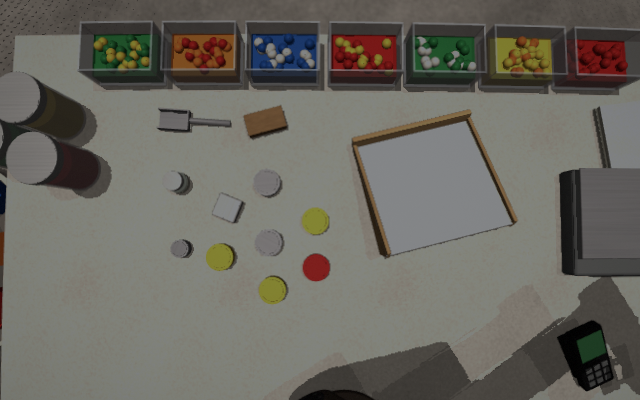

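View pics/scene0.png

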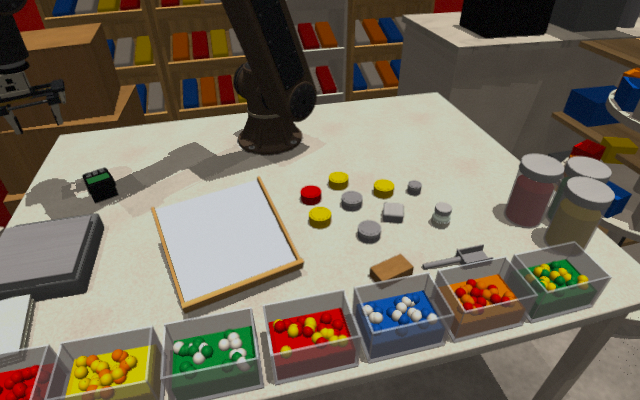

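The top view shows the following:
- **Grey round, large:** (267,183) and (268,242).
- **Other stock:** small grey round at (180,248), square at (228,207), jar at (176,182).
- **Lookalikes:** yellow and red tins around (220–316, 220–290).
- **Tray:** floor corners at about (357,150), (467,122), (510,220) and (390,250), with the stop at the top (far) side.

The two large grey discs at (267,183) and (268,242) fit the description. I'll measure them and confirm in a crop.

```bash
python3 - <<'E'
from h import *
im=cv2.imread('pics/top0.png'); M=model('top'); S=cv2.imread('pics/scene0.png'); MS=model('scene')
hsv=cv2.cvtColor(im,cv2.COLOR_BGR2HSV); lab=cv2.cvtColor(im,cv2.COLOR_BGR2LAB).astype(int)
for p in [(267,183),(268,242),(180,248),(228,207),(316,267),(300,160),(430,180)]: print(p,hsv[p[1],p[0]],im[p[1],p[0]])
for c in [(267,183),(268,242)]:
    # lid by radial distance from local table colour
    x0,y0=c[0]-26,c[1]-26; crop=im[y0:y0+52,x0:x0+52].astype(int)
    d=np.abs(crop-np.median(crop[:4].reshape(-1,3),0)).sum(2)
    m=(d>60).astype(np.uint8); n,l,st,ce=cv2.connectedComponentsWithStats(m)
    k=1+np.argmin(np.hypot(*(ce[1:]-26).T)); cn=cv2.findContours((l==k).astype(np.uint8),0,1)[0][0]
    (u,v),rad=cv2.minEnclosingCircle(cn); e=cv2.fitEllipse(cn)
    print(c,st[k],u+x0,v+y0,rad,e[0][0]+x0,e[0][1]+y0,e[1]); P=onz(M,[(u+x0,v+y0)],.03)[0]; print(P.round(4),'diam lid',2*rad*(.965-.03)/416.5, 'in scene',proj(MS,[P]).round(0))
# floor: bluish white
g=((lab[:,:,2]<130)&(lab[:,:,0]>130)).astype(np.uint8); n,l,st,ce=cv2.connectedComponentsWithStats(g); k=l[180,430]; print('floor',st[k])
cn=cv2.findContours((l==k).astype(np.uint8),0,1)[0]; cn=max(cn,key=cv2.contourArea)
q=cv2.approxPolyDP(cv2.convexHull(cn),6,True)[:,0]; print(q.tolist())
a=im.copy(); cv2.polylines(a,[q.reshape(-1,1,2)],True,(0,0,255),1)
cv2.imwrite('pics/crop.png',cv2.resize(a[90:310,150:530],None,fx=2.1,fy=2.1,interpolation=cv2.INTER_CUBIC))
E
```

```text
(267, 183) [  0   7 117] [114 114 117]
(268, 242) [  0   6 119] [116 116 119]
(180, 248) [  0   7 107] [104 104 107]
(228, 207) [ 60   2 133] [132 133 132]
(316, 267) [  1 196 126] [ 29  31 126]
(300, 160) [ 38  15 133] [125 133 131]
(430, 180) [105   8 135] [135 133 131]Traceback (most recent call last):
  File "<stdin>", line 11, in <module>
cv2.error: OpenCV(4.12.0) /io/opencv/modules/imgproc/src/shapedescr.cpp:361: error: (-201:Incorrect size of input array) There should be at least 5 points to fit the ellipse in function 'fitEllipseNoDirect'
```

```bash
python3 - <<'E'
from h import *
im=cv2.imread('pics/top0.png'); M=model('top'); MS=model('scene')
b=im.astype(int); gb=b[:,:,1]-b[:,:,0]; val=b.max(2)
m=((gb<4)).astype(np.uint8); m=cv2.morphologyEx(m,cv2.MORPH_CLOSE,np.ones((3,3))); m=cv2.morphologyEx(m,cv2.MORPH_OPEN,np.ones((3,3)))
n,l,st,ce=cv2.connectedComponentsWithStats(m)
a=im.copy()
for c in [(267,183),(268,242),(430,180)]:
    k=l[c[1],c[0]]; print(c,k,st[k])
    cn=max(cv2.findContours((l==k).astype(np.uint8),0,1)[0],key=cv2.contourArea); h=cv2.convexHull(cn)
    cv2.drawContours(a,[cn],-1,(0,0,255),1)
    if c[0]<300:
        (u,v),rad=cv2.minEnclosingCircle(cn); P=onz(M,[(u,v)],.03)[0]; print(u,v,P.round(4),'diam',2*rad*.935/416.5,'scene',proj(MS,[P]).round())
    else: print(cv2.approxPolyDP(h,6,True)[:,0].tolist())
cv2.imwrite('pics/crop.png',cv2.resize(a[90:310,150:530],None,fx=2.1,fy=2.1,interpolation=cv2.INTER_CUBIC))
E
```

```text
(267, 183) 19 [253 169  28  28 598]
266.71807861328125 182.425537109375 [0.5881 0.1757 0.03  ] diam 0.06254721310673929 scene [[368. 227.]]
(268, 242) 23 [255 229  28  27 598]
268.78375244140625 242.12258911132812 [0.454  0.1698 0.03  ] diam 0.06364006198182398 scene [[351. 197.]]
(430, 180) 18 [  359   122   152   133 13162]
[[465, 122], [510, 224], [391, 254], [359, 147]]
```

View pics/crop.png

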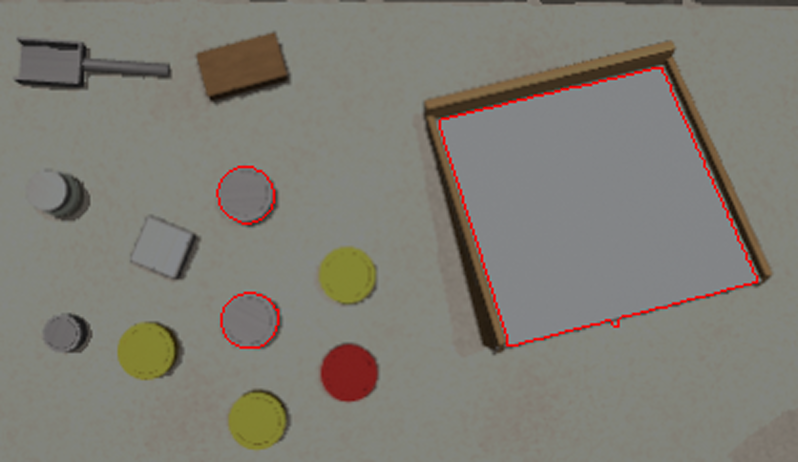

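The crop confirms it: red outlines ring the two plain grey 60 mm discs, clear of the square, the small tin and the jar. The tray floor outline is clean. Next is the tray frame.

```bash
python3 - <<'E'
from h import *
M=model('top'); a=np.radians(20)
far=onz(M,[(359,147),(465.5,121.5)],.03); near=onz(M,[(391,254),(510.5,224)],.03+.26*np.sin(a))
print(far.round(4),near.round(4)); print('widths',np.linalg.norm(far[0]-far[1]),np.linalg.norm(near[0]-near[1]),'len',np.linalg.norm(far-near,axis=1))
s=far.mean(0); n=near.mean(0); d=s-n; h1=np.degrees(np.arctan2(d[1],d[0])); w=far[0]-far[1]+near[0]-near[1]; h2=np.degrees(np.arctan2(w[1],w[0]))-90
print('slope',np.degrees(np.arcsin(-d[2]/np.linalg.norm(d))),'heading',h1,h2)
h=np.radians((h1+h2)/2)
X=np.array([np.cos(a)*np.cos(h),np.cos(a)*np.sin(h),-np.sin(a)]); Y=np.array([-np.sin(h),np.cos(h),0]); Z=np.cross(X,Y)
# stop: mean of both ends
so=(s+n+.26*X)/2; so[2]=.03
np.savez('tray.npz',X=X,Y=Y,Z=Z,s=so); print('stop',so)
for y in (.06,-.06): p=so-.195*X+y*Y; print(y,p.round(4),np.hypot(*p[:2]))
MS=model('scene')
P=[so+i*X+j*Y for i,j in [(0,.13),(0,-.13),(-.26,-.13),(-.26,.13)]]
print(proj(M,P).round().tolist(),proj(MS,P).round().tolist())
b=cv2.imread('pics/scene0.png').astype(int)
E
```

```text
[[ 0.6699 -0.0328  0.03  ]
 [ 0.7313 -0.2786  0.03  ]] [[ 0.4341 -0.0872  0.1189]
 [ 0.4956 -0.3355  0.1189]]
widths 0.2534378594005208 0.255809451730177 len [0.25777917 0.25823594]
slope 20.16135025109867 heading 13.280795126173533 13.954281818487132
stop [ 0.70144425 -0.15475711  0.03      ]
0.06 [ 0.5092 -0.1396  0.0967] 0.5280134729758538
-0.06 [ 0.5375 -0.2562  0.0967] 0.5954253159279081
[[357.0, 147.0], [467.0, 121.0], [512.0, 224.0], [390.0, 254.0]] [[296.0, 264.0], [184.0, 306.0], [154.0, 209.0], [256.0, 180.0]]
```

```bash
cat >> h.py <<'E'
def go(p,yaw):
    s=r.get_state(); Rm=R.from_euler('xyz',s['eef_rot'],degrees=True).as_matrix()
    d=np.array(p)-s['tcp_pos']; t=-(yaw-s['eef_rot'][2]); t=(t+90)%180-90
    print('t',round(s['time_s'],2),'tcp',s['tcp_pos'].round(4),s['eef_rot'].round(1),'share',(Rm.T@d/.25).round(3),'turn',round(t/60,3),'rows',round(np.linalg.norm(d)/.0417,1))
E
python3 -c "
from h import *
go([.588,.176,.2],180)"
```

```text
t 0.1 tcp [ 0.1876 -0.648   0.2257] [ 179.9   -0.  -163.9] share [-2.455  2.721  0.107] turn 0.269 rows 22.0
```

Emit:
step_arm(
  plan=[
    [-0.82,0.9,0,0,80],
    [-0.82,0.9,0,0,80],
    [-0.82,0.9,0,0,80],
    [-0.82,0.9,0,0,80],
    [-0.82,0.9,0,0,80],
    [-0.82,0.9,0,0,80],
    [-0.82,0.9,0,0,80],
    [-0.82,0.9,0,0,80],
  ],
)

```text
time_s: 0.77
tcp_pos: [0.3231, -0.3715, 0.2267]
eef_rot: [180.0, 0.1, -163.7]
contact_force: [-0.2, 0.2, -0.5]
gripper_width: 0.08
gripper_force: 0.0
```

Emit:
step_arm(
  plan=[
    [-0.82,0.9,0,0,80],
    [-0.82,0.9,0,0,80],
    [-0.82,0.9,0,0,80],
    [-0.82,0.9,0,0,80],
    [-0.82,0.9,0,0,80],
    [-0.82,0.9,0,0,80],
    [-0.82,0.9,0,0,80],
    [-0.82,0.9,0,0,80],
  ],
)

```text
time_s: 1.43
tcp_pos: [0.4581, -0.0983, 0.2266]
eef_rot: [180.0, 0.1, -163.7]
contact_force: [-0.0, 0.2, 0.0]
gripper_width: 0.0798
gripper_force: 0.0
```

```bash
python3 -c "
from h import *
go([.588,.176,.2],180)"
```

```text
t 1.43 tcp [ 0.4581 -0.0983  0.2266] [ 1.800e+02  1.000e-01 -1.637e+02] share [-0.806  0.907  0.107] turn 0.272 rows 7.3
```

Emit:
step_arm(
  plan=[
    [-0.806,0.907,0.1,0.27,80],
    [-0.806,0.907,0.1,0.27,80],
    [-0.806,0.907,0.1,0.27,80],
    [-0.806,0.907,0.1,0.27,80],
    [-0.806,0.907,0.1,0.27,80],
    [-0.806,0.907,0.1,0.27,80],
    [-0.806,0.907,0.1,0.27,80],
    [-0.806,0.907,0.1,0.27,80],
    [-0.806,0.907,0.1,0.27,80],
    [-0.806,0.907,0.1,0.27,80],
  ],
)

```text
time_s: 2.27
tcp_pos: [0.5866, 0.1723, 0.2003]
eef_rot: [-179.9, -0.1, -180.0]
contact_force: [0.0, -0.3, -0.4]
gripper_width: 0.0804
gripper_force: 0.0
```

```bash
python3 - <<'E'
from h import *
go([.588,.176,.2],180)
M=model('wrist'); im=eyes.capture('wrist')[:,:,::-1].copy(); print(proj(M,[[.588,.176,.03],[.454,.17,.03]]).round(),r.get_state()['joints'].round(1))
cv2.imwrite('pics/w1.png',im)
E
```

```text
t 2.27 tcp [0.5866 0.1723 0.2003] [-1.799e+02 -1.000e-01 -1.800e+02] share [-0.006  0.015  0.001] turn 0.0 rows 0.1
[[320. 182.]
 [313.  31.]] [  34.6   15.6   -9.8   -0.   -64.6 -124.6]
```

View pics/w1.png

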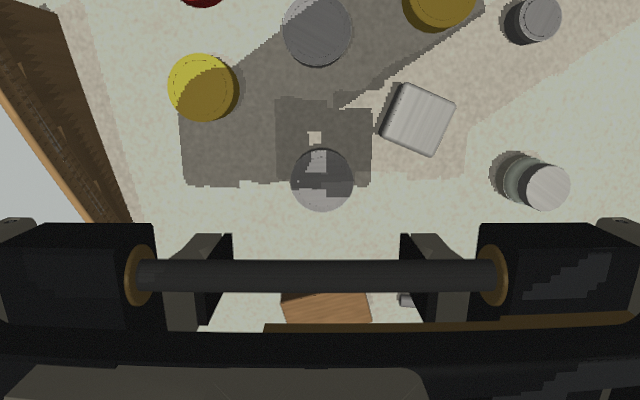

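The wrist view shows the tin centred at about (321,181) against a predicted (320,182), so the position holds to within 1–2 mm. The other tin is at about (317,32). I'm descending with the fingers at left and right in clear space.

Emit:
step_arm(
  plan=[
    [0,0.02,0.4,0,80],
    [0,0.02,0.4,0,80],
    [0,0.02,0.4,0,80],
    [0,0.02,0.6,0,80],
    [0,0.02,0.6,0,80],
    [0,0.02,0.7,0,80],
    [0,0.02,0.77,0,80],
    [0,0.02,0.77,0,80],
    [0,0.02,0.77,0,80],
  ],
  newtons=15,
)

```text
time_s: 3.07
tcp_pos: [0.5868, 0.1758, 0.0097]
eef_rot: [-179.9, -0.0, 179.9]
contact_force: [0.3, -0.3, 1.0]
gripper_width: 0.0799
gripper_force: 0.0
```

Emit:
step_arm(
  plan=[
    [0,0,0,0,50],
    [0,0,0,0,50],
    [0,0,0,0,50],
    [0,0,0,0,50],
    [0,0,0,0,50],
    [0,0,0,0,50],
    [0,0,0,0,50],
    [0,0,0,0,50],
  ],
)

```text
time_s: 3.73
tcp_pos: [0.5875, 0.1772, 0.0104]
eef_rot: [180.0, 0.1, 180.0]
contact_force: [-1.6, -1.1, 7.8]
gripper_width: 0.0595
gripper_force: 15.0
```

Emit:
step_arm(
  plan=[
    [0,0,-0.3,0,50],
    [0,0,-0.5,0,50],
    [0,0,-0.8,0,50],
    [0,0,-0.84,0,50],
    [0,0,-0.84,0,50],
    [0,0,-0.84,0,50],
    [0,0,-0.84,0,50],
  ],
  newtons=25,
)

```text
time_s: 4.32
tcp_pos: [0.5881, 0.1775, 0.2227]
eef_rot: [179.8, 0.3, 180.0]
contact_force: [-0.3, -0.3, -2.1]
gripper_width: 0.0594
gripper_force: 25.0
```

```bash
python3 - <<'E'
from h import *
t=np.load('tray.npz')
p=t['s']-.195*t['X']+.055*t['Y']; p[2]=.215; print(p, t['s']-.195*t['X']); go(p,-166.4)
E
```

```text
[ 0.51040607 -0.14444518  0.215     ] [ 0.52335525 -0.19789908  0.09669393]
t 4.32 tcp [0.5881 0.1775 0.2227] [179.8   0.3 180. ] share [ 0.31  -1.288  0.025] turn -0.227 rows 7.9
```

Emit:
step_arm(
  plan=[
    [0.15,-0.64,0,-0.227,50],
    [0.15,-0.64,0,-0.227,50],
    [0.15,-0.64,0,-0.227,50],
    [0.15,-0.64,0,-0.227,50],
    [0.15,-0.64,0,-0.227,50],
    [0.15,-0.64,0,-0.227,50],
  ],
)

```text
time_s: 4.82
tcp_pos: [0.5478, 0.0147, 0.2179]
eef_rot: [180.0, -0.1, -166.6]
contact_force: [0.4, 1.3, -1.8]
gripper_width: 0.0596
gripper_force: 25.0
```

```bash
python3 - <<'E'
from h import *
go([.5104,-.1444,.17],-166.4)
E
```

```text
t 4.82 tcp [0.5478 0.0147 0.2179] [ 1.800e+02 -1.000e-01 -1.666e+02] share [ 0.292 -0.585  0.192] turn -0.004 rows 4.1
```

Emit:
step_arm(
  plan=[
    [0.29,-0.59,0,0,50],
    [0.29,-0.59,0,0,50],
    [0.29,-0.59,0,0,50],
    [0.29,-0.59,0.1,0,50],
    [0.29,-0.59,0.19,0,50],
    [0.29,-0.59,0.19,0,50],
    [0.29,-0.59,0.19,0,50],
    [0.29,-0.59,0.19,0,50],
  ],
)

```text
time_s: 5.48
tcp_pos: [0.5143, -0.1427, 0.1721]
eef_rot: [-180.0, -0.0, -166.4]
contact_force: [0.4, 0.2, -0.7]
gripper_width: 0.0592
gripper_force: 25.0
```

```bash
python3 - <<'E'
from h import *
go([.5104,-.1444,.118],-166.4)
E
```

```text
t 5.48 tcp [ 0.5143 -0.1427  0.1721] [-180.    -0.  -166.4] share [ 0.017 -0.003  0.216] turn 0.001 rows 1.3
```

Emit:
step_arm(
  plan=[
    [0.01,0,0.1,0,50],
    [0.01,0,0.15,0,50],
    [0.01,0,0.18,0,50],
    [0.01,0,0.2,0,50],
    [0.01,0,0.2,0,50],
    [0.01,0,0.2,0,50],
  ],
)

```text
time_s: 5.98
tcp_pos: [0.5118, -0.1437, 0.1224]
eef_rot: [-180.0, 0.1, -166.4]
contact_force: [0.7, 0.4, -1.3]
gripper_width: 0.0596
gripper_force: 25.0
```

Emit:
step_arm(
  plan=[
    [0,0,0.005,0,50],
    [0,0,0.01,0,50],
    [0,0,0.015,0,50],
    [0,0,0.015,0,50],
  ],
)

```text
time_s: 6.32
tcp_pos: [0.5109, -0.1442, 0.1179]
eef_rot: [180.0, 0.0, -166.4]
contact_force: [-0.4, 0.2, -0.8]
gripper_width: 0.0593
gripper_force: 25.0
```

Emit:
step_arm(
  plan=[
    [0,0,0.006,0,50],
    [0,0,0.012,0,50],
    [0,0,0.012,0,50],
  ],
)

```text
time_s: 6.57
tcp_pos: [0.5125, -0.1444, 0.1159]
eef_rot: [-179.9, 0.2, -166.4]
contact_force: [1.1, 0.3, 5.6]
gripper_width: 0.0598
gripper_force: 25.0
```

Emit:
step_arm(
  plan=[
    [0,0,0,0,65],
    [0,0,0,0,74],
    [0,0,0,0,78],
    [0,0,0,0,78],
    [0,0,0,0,78],
    [0,0,0,0,78],
    [0,0,-0.2,0,78],
    [0,0,-0.4,0,78],
    [0,0,-0.4,0,78],
    [0,0,-0.4,0,78],
  ],
)

```text
time_s: 7.4
tcp_pos: [0.5135, -0.1445, 0.22]
eef_rot: [-179.9, 0.4, -166.4]
contact_force: [0.4, -0.0, -0.4]
gripper_width: 0.0778
gripper_force: 0.0
```

```bash
python3 - <<'E'
from h import *
t=np.load('tray.npz')
im=eyes.capture('scene')[:,:,::-1]; c=cv2.resize(im[150:330,120:420],None,fx=2.5,fy=2.5); cv2.imwrite('pics/s2.png',c)
go([.454,.172,.215],180)
M=model('scene'); print((proj(M,[t['s']-.03*t['X']+y*t['Y']+.03*t['Z'] for y in (.055,-.055)])-[120,150])*2.5)
E
```

```text
t 7.45 tcp [ 0.5122 -0.1442  0.2174] [-179.9    0.3 -166.4] share [-0.07   1.284  0.009] turn 0.226 rows 7.7
[[354.15198567 271.87371783]
 [233.2521035  314.96265207]]
```

View pics/s2.png

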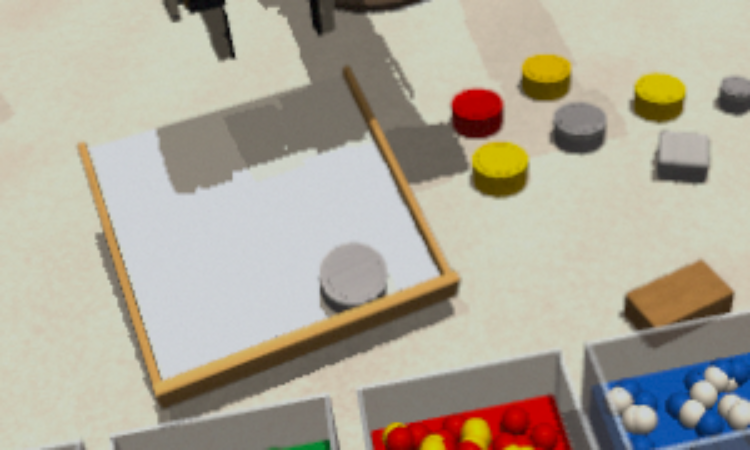

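The first tin rests against the stop: crop (354,270), predicted (354,272). The second grey tin is undisturbed at crop (580,125). I'm going over it now.

Emit:
step_arm(
  plan=[
    [-0.035,0.64,0,0.22,78],
    [-0.035,0.64,0,0.22,78],
    [-0.035,0.64,0,0.22,78],
    [-0.035,0.64,0,0.22,78],
    [-0.035,0.64,0,0.22,78],
  ],
)

```text
time_s: 7.87
tcp_pos: [0.4805, 0.0177, 0.214]
eef_rot: [180.0, -0.1, -179.5]
contact_force: [-0.5, -0.9, 0.5]
gripper_width: 0.0782
gripper_force: 0.0
```

```bash
python3 - <<'E'
from h import *
go([.454,.172,.2],180)
E
```

```text
t 7.87 tcp [0.4805 0.0177 0.214 ] [ 1.800e+02 -1.000e-01 -1.795e+02] share [0.1   0.618 0.057] turn 0.009 rows 3.8
```

Emit:
step_arm(
  plan=[
    [0.1,0.62,0.057,0,78],
    [0.1,0.62,0.057,0,78],
    [0.1,0.62,0.057,0,78],
    [0.1,0.62,0.057,0,78],
    [0.1,0.62,0.057,0,78],
    [0.1,0.62,0.057,0,78],
    [0.1,0.62,0.057,0,78],
  ],
)

```text
time_s: 8.45
tcp_pos: [0.4554, 0.1679, 0.1997]
eef_rot: [-179.9, -0.1, -179.6]
contact_force: [0.2, -0.6, 0.0]
gripper_width: 0.0781
gripper_force: 0.0
```

```bash
python3 - <<'E'
from h import *
go([.454,.172,.2],180)
M=model('wrist'); im=eyes.capture('wrist')[:,:,::-1].copy(); print(proj(M,[[.454,.172,.03]]).round())
cv2.imwrite('pics/w2.png',im)
E
```

```text
t 8.45 tcp [0.4554 0.1679 0.1997] [-1.799e+02 -1.000e-01 -1.796e+02] share [ 0.005  0.016 -0.001] turn 0.007 rows 0.1
[[320. 179.]]
```

View pics/w2.png

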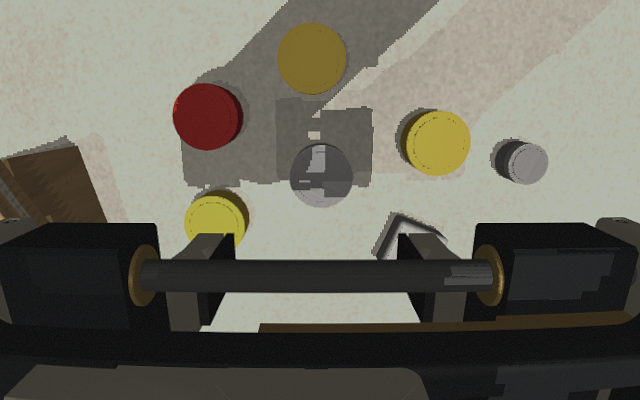

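The second tin sits at (321,177) against a predicted (320,179). Both sides have clear finger space, with the nearest yellow edge at x≈402.

Emit:
step_arm(
  plan=[
    [0.01,0.005,0.4,0,78],
    [0.01,0.005,0.4,0,78],
    [0.01,0.005,0.4,0,78],
    [0.01,0.005,0.6,0,78],
    [0.01,0.005,0.6,0,78],
    [0.01,0.005,0.7,0,78],
    [0.01,0.005,0.76,0,78],
    [0.01,0.005,0.76,0,78],
    [0.01,0.005,0.76,0,78],
  ],
  newtons=15,
)

```text
time_s: 9.25
tcp_pos: [0.4535, 0.1686, 0.0109]
eef_rot: [-179.9, -0.1, -179.7]
contact_force: [1.3, -0.6, 0.3]
gripper_width: 0.078
gripper_force: 0.0
```

Emit:
step_arm(
  plan=[
    [0,0,0,0,50],
    [0,0,0,0,50],
    [0,0,0,0,50],
    [0,0,0,0,50],
    [0,0,0,0,50],
    [0,0,0,0,50],
    [0,0,0,0,50],
    [0,0,0,0,50],
  ],
)

```text
time_s: 9.92
tcp_pos: [0.4544, 0.1704, 0.0119]
eef_rot: [179.9, 0.1, -179.6]
contact_force: [-0.9, -0.7, 8.1]
gripper_width: 0.0597
gripper_force: 15.0
```

Held. I'm lifting and carrying it over the other tins at height.

Emit:
step_arm(
  plan=[
    [0,0,-0.3,0,50],
    [0,0,-0.5,0,50],
    [0,0,-0.8,0,50],
    [0,0,-0.84,0,50],
    [0,0,-0.84,0,50],
    [0,0,-0.84,0,50],
    [0,0,-0.84,0,50],
  ],
  newtons=25,
)

```text
time_s: 10.5
tcp_pos: [0.4542, 0.1703, 0.2236]
eef_rot: [179.8, 0.3, -179.6]
contact_force: [0.2, -0.5, -2.5]
gripper_width: 0.0594
gripper_force: 25.0
```

```bash
python3 - <<'E'
from h import *
t=np.load('tray.npz')
p=t['s']-.195*t['X']-.055*t['Y']; p[2]=.22; print(p); go(p,-166.4)
E
```

```text
[ 0.53630443 -0.25135297  0.22      ]
t 10.5 tcp [0.4542 0.1703 0.2236] [ 179.8    0.3 -179.6] share [-0.317 -1.689  0.009] turn -0.22 rows 10.3
```

Emit:
step_arm(
  plan=[
    [-0.16,-0.85,0,-0.22,50],
    [-0.16,-0.85,0,-0.22,50],
    [-0.16,-0.85,0,-0.22,50],
    [-0.16,-0.85,0,-0.22,50],
    [-0.16,-0.85,0,-0.22,50],
    [-0.16,-0.85,0,-0.22,50],
    [-0.16,-0.85,0,-0.22,50],
  ],
)

```text
time_s: 11.08
tcp_pos: [0.4936, -0.0461, 0.2184]
eef_rot: [-180.0, -0.2, -166.7]
contact_force: [0.4, 0.4, -2.2]
gripper_width: 0.0594
gripper_force: 25.0
```

```bash
python3 - <<'E'
from h import *
go([.5363,-.2514,.17],-166.4)
E
```

```text
t 11.08 tcp [ 0.4936 -0.0461  0.2184] [-180.    -0.2 -166.7] share [ 0.023 -0.839  0.194] turn -0.004 rows 5.2
```

Emit:
step_arm(
  plan=[
    [0.02,-0.84,0,0,50],
    [0.02,-0.84,0,0,50],
    [0.02,-0.84,0,0,50],
    [0.02,-0.84,0,0,50],
    [0.02,-0.84,0,0,50],
    [0.02,-0.84,0.1,0,50],
    [0.02,-0.84,0.19,0,50],
    [0.02,-0.84,0.19,0,50],
    [0.02,-0.84,0.19,0,50],
  ],
)

```text
time_s: 11.83
tcp_pos: [0.5376, -0.2476, 0.1709]
eef_rot: [179.9, -0.3, -166.4]
contact_force: [-0.1, 0.2, -1.0]
gripper_width: 0.0593
gripper_force: 25.0
```

```bash
python3 - <<'E'
from h import *
go([.5363,-.2514,.1165],-166.4)
E
```

```text
t 11.83 tcp [ 0.5376 -0.2476  0.1709] [ 179.9   -0.3 -166.4] share [ 0.007 -0.014  0.218] turn -0.001 rows 1.3
```

Emit:
step_arm(
  plan=[
    [0,0,0.1,0,50],
    [0,0,0.15,0,50],
    [0,0,0.18,0,50],
    [0,0,0.2,0,50],
    [0,0,0.2,0,50],
    [0,0,0.2,0,50],
  ],
)

```text
time_s: 12.33
tcp_pos: [0.5398, -0.2479, 0.1241]
eef_rot: [-180.0, 0.1, -166.4]
contact_force: [0.6, 0.3, -0.9]
gripper_width: 0.0594
gripper_force: 25.0
```

Emit:
step_arm(
  plan=[
    [0,0,0.005,0,50],
    [0,0,0.01,0,50],
    [0,0,0.016,0,50],
    [0,0,0.016,0,50],
  ],
)

```text
time_s: 12.67
tcp_pos: [0.5393, -0.2481, 0.1192]
eef_rot: [-180.0, 0.0, -166.4]
contact_force: [0.8, 0.9, -0.4]
gripper_width: 0.0593
gripper_force: 25.0
```

Emit:
step_arm(
  plan=[
    [0,0,0.006,0,50],
    [0,0,0.01,0,50],
    [0,0,0.01,0,50],
  ],
)

```text
time_s: 12.92
tcp_pos: [0.5406, -0.2485, 0.1178]
eef_rot: [-179.9, 0.1, -166.4]
contact_force: [1.2, 0.6, 6.1]
gripper_width: 0.0595
gripper_force: 25.0
```

Emit:
step_arm(
  plan=[
    [0,0,0,0,65],
    [0,0,0,0,74],
    [0,0,0,0,78],
    [0,0,0,0,78],
    [0,0,0,0,78],
    [0,0,0,0,78],
    [0,0,-0.2,0,78],
    [0,0,-0.4,0,78],
    [0,0,-0.4,0,78],
    [0,0,-0.4,0,78],
    [0,0,-0.4,0,78],
    [0,0,-0.4,0,78],
  ],
)

```text
time_s: 13.92
tcp_pos: [0.5387, -0.2479, 0.2161]
eef_rot: [180.0, -0.0, -166.4]
contact_force: [-0.8, -0.3, -1.6]
gripper_width: 0.078
gripper_force: 0.0
```

```bash
python3 - <<'E'
from h import *
t=np.load('tray.npz')
im=eyes.capture('scene')[:,:,::-1]; c=cv2.resize(im[150:330,120:420],None,fx=2.5,fy=2.5); cv2.imwrite('pics/s3.png',c)
M=model('scene'); print((proj(M,[t['s']-.03*t['X']+y*t['Y']+.03*t['Z'] for y in (.055,-.055)])-[120,150])*2.5)
E
```

```text
[[354.15198567 271.87371783]
 [233.2521035  314.96265207]]
```

View pics/s3.png

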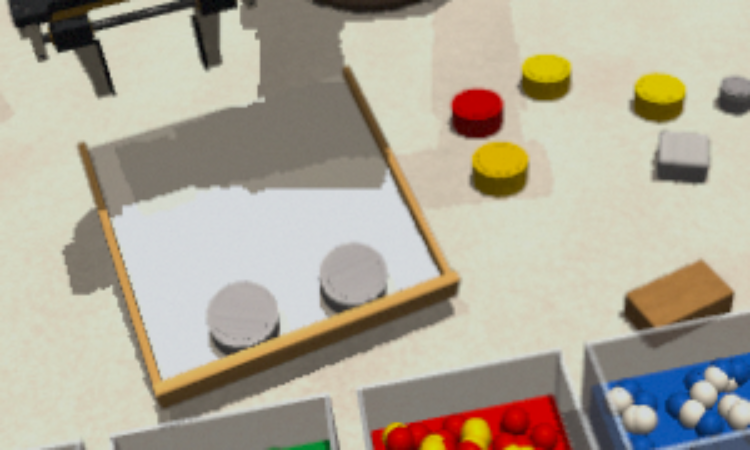

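Both tins lie side by side against the stop, at crop (354,270) and (243,312). Both match the predicted resting points, so I'm handing the job in.

```bash
python3 -c "
from plant import workorder
print(workorder.close_job())"
```

```text
the job is handed in; nothing more can be done
None
```

Both grey 60 mm tins were lowered onto the upper slope in turn, let go, and slid to rest flat side by side against the stop; I handed the job in at about 14 s, and no verdict was returned.

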